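# Hold an LED lamp pressed and twisted home in the bayonet tester

### The arm

A 6-joint arm with a two-finger parallel gripper is mounted at the origin on a cart in front of the work surface, level with it; the furniture and walls round the work are solid. World frame = base frame: x ahead of the robot, y to its left, z up, the work surface at z = 0. Lengths are in m, angles in rad, forces in N, time in s.
With the tool pointing down it reaches from about 0.25 to 0.775 m from the base axis. Payload 4 kg.
Tool frame: the origin (TCP) lies midway between the tips of the shut fingers; the grasp point (between the pads) lies grip_point_offset behind it (grip_point_offset is the distance from the TCP to the grasp point, in m); z points along the fingers, y is the line along which they close (so a half turn about z gives the same grasp; the last joint's range is limited). The gripper opens to 94 mm and grips with 3 to 60 N. Pads are 16 mm wide; open, the fingers measure 119 mm over their backs; the gripper's body (75 mm by 177 mm) begins 78 mm behind the grasp point.
Start: joints at [1.241, 0.087, 1.371, -0, 1.684, -0.103], TCP at [0.124, 0.536, 0.206] pointing down, gripper open.
Joint ranges: [-3.1, 3.1], [-0.76, 2.03], [0.27, 2.55], [-1.08, 4.22], [0.17, 2.65], [-2.57, 2.57]. Speed limits (rad/s): [2.79, 2.79, 3.14, 3.14, 3.14, 3.14].

### API

Orientations are given as [roll, pitch, yaw] about the fixed x, y, z axes, in that order (R = Rz(yaw) Ry(pitch) Rx(roll)).
In Python, from bench import * gives the robot as it stands. The module is installed in compiled form; this text tells all that it offers.
- The arm moves only by the tool apply_moves, never from a script. Its argument "commands" is a list of rows, each a list of 7 numbers: the turn, a rotation vector about the world's x, y, z in rad, then the shift along the world's x, y, z in m, then the opening in per cent of the stroke, from 0 (shut) to 100 (fully open). In form: [[ax, ay, az, x, y, z, jaw], ...]. A call has exactly 5 rows; each row is the pose to reach, as a shift and turn from the pose commanded when the call began; what a row does not reach only later rows make up. A row lasts 1/10 s, in which the tool goes at most 50 mm and 8.59 degrees, less where a joint would pass 70% of its speed; a pose out of reach is approached as far as the arm can. A call with a gripper value outside its range is refused whole. The fingers move at their own pace and stop on an object; the grip force is fixed at half the most. Time passes only in rows, so rows that repeat a pose let the fingers close, or fill a call up. It gives the time, the measured TCP pose, the force, the opening and the grip force at its end, in the units of the state.
- get_obs(): the state, without advancing time (a new reading comes with each control period).
- snapshot(name): name is "side" or "top"; returns a dict with "pixels" (420x560x3 uint8, red, green, blue), "vertical_fov" (degrees; the focal length in pixels is half the picture's height over the tangent of half this angle, whatever the lens; pixels are square), "cx", "cy" (the principal point, pixels), "k1" (the pictures are not rectified: a ray, as slopes to the right and down, at radius r is drawn at 1 + k1 r^2 times it, then the intrinsics apply), "rvec" (rotation vector, rad) and "tvec" (3), from world to camera coordinates, as OpenCV has them. Camera axes: x right, y down, z forward; pixel columns grow to the right and rows downward; lengths in m; the calibration is good to about 2 mm. A picture is of the moment at which its call begins. There is no depth.
- close_job(): hands the job in; it is judged then, once.
Trained networks look in the newest picture that a camera, given by its name, has taken for a name from the list of things; names that differ only in an ending like _2 or _b are one class to them, and where a whole thing is asked for, a point or a joint stands for the part that bears it (a point fixed in the world has none). Each returns a list of dicts, best first, with "score" (0 to 1); they miss things now and then, are a little off and sometimes report something else, mostly with a low value. They report only what shows in the picture. A call takes as long as a camera call. They do not tell look-alikes from the thing itself.
- masks_of(camera, query): "mask" (420x560 bool, what is visible of it) and "extent" ([left, top, right, bottom] in pixels, round what is visible of it).
- place_of(camera, query): "pixel" ([column, row] in pixels: a listed point, or the origin of a listed thing).
The state is a dict: "time": time; "joint_positions": joint angles; "qvel": joint speeds; "joint_torque": joint torques, N m; "tool_pos": TCP position; "ee_rot": TCP orientation; "wrist_force": force on the tool from outside, world axes, zero at the start; "wrist_torque": the same for the moment, N m; "width": finger opening in m; "finger_force": force on a finger pad.
Only numpy, scipy, OpenCV 4.12 (cv2) and the standard library are available. Lean on these libraries where they do the work, as an engineer would, in place of code of your own. Each camera call takes 0.05 s, during which the arm holds its last target. There are 200 camera calls.

### The job

Take the LED lamp out of its stand and push its two pins down through the slots of the bayonet socket on the lamp tester, pressing the sprung contact in until the lamp's collar is down on the socket's rim. Keeping it pressed home, twist the lamp a quarter turn clockwise (seen from above) against the return spring. Nothing latches it there, so finish while still gripping it, pressed home and turned; leave the marker, the tape roll and the wick reel where they are.

Things in the scene. Friction and masses are not known exactly. Their poses are not given: they have to be found in the camera images.
- lamp_grip (a point): Centre of the loose LED lamp's white grip block: 36 mm along the lamp's x, 22 mm across its flat sides (y; grip here), 40 mm tall (20 mm up and down from this point), 4 mm lens on top. Below it a round collar, 46 mm across, 4 mm thick, underside 24 mm below this point. About 90 g. Starts upright in the stand at a varying yaw, hanging by the collar; z up. A half turn makes no difference.
- lamp_foot (a point): Centre of the underside of the lamp's round metal plug, 46 mm below lamp_grip, same axes. The plug is 23 mm across, 22 mm long, with a 3 mm chamfer at the foot. Two round bayonet pins 5.5 mm thick stick out of it along the lamp's x and -x to 17 mm from the axis, centred 7.5 mm above the foot.
- stand: Fixed black block 64 x 64 x 30 mm with a through hole 40 mm across in which the lamp waits; origin at the centre of its underside. Lift the lamp straight up by at least 30 mm to clear it.
- tester: Fixed lamp tester: grey instrument box 90 x 90 mm, top 40 mm above the bench, with an upright metal collar tube 50 mm across on its middle, which is the bayonet socket. Origin at the centre of its underside.
- socket_rim (a point): Centre of the socket's mouth on its rim, 66 mm above the bench; z up. Round bore 27 mm across, with two slots 10 mm wide opposite each other along this x axis, reaching 18.5 mm out. The rim is 6 mm thick; only with the pins wholly below it can the lamp turn, clockwise from above only (yaw falling). Fully home the collar lies on the rim, lamp_foot 22 mm below this point.
- contact_plunger (a joint): Sprung contact inside the socket, pushed down by the lamp's foot: 0 at rest (its tip 8 mm below the rim), about 0.013 m with the lamp fully home; spring 2.3 N at first touch, about 7.6 N fully home. The pins clear the underside of the slotted rim from about 0.009.
- twist_ring (a joint): Spring-returned ring in the socket, carried round by the lamp's pins: 0 at rest, grows in rad as the lamp turns clockwise, stop at 1.65. The pins meet it after up to 0.3 rad, so a quarter turn of the lamp brings it to about 1.3 to 1.55. Spring 0.02 N m at first, 0.08 N m at a quarter turn.
- marker_black: Bystander: marker with a black cap lying on the bench, 133 x 13 x 14 mm. Origin at the centre of its underside.
- kapton_roll: Bystander: roll of amber tape lying flat, 66 x 70 x 20 mm. Origin at the centre of its underside.
- wick_reel: Bystander: small flat yellow reel, 48 mm across, 10 mm high. Origin at the centre of its underside.
Not all that is in view belongs to the job. Of the things shaped like the part that bears lamp_grip, the white one is meant.

How it is judged:
On the way, in this order (a step that is already met when the one before it is completed fails the run):
1. the lamp's pins have gone down through the slots, not yet turned, and its foot has pressed the sprung contact home (horizontal distance between lamp_foot and socket_rim below 0.004 m and angle between lamp_foot's own z axis and vertical below 0.12 rad and value of joint contact_plunger above 0.0105 m and angle between the x axis of lamp_foot and the x axis of socket_rim, either way round below 0.35 rad), for 0.1 s.
2. still pressed home, the lamp has been turned a quarter turn clockwise (horizontal distance between lamp_foot and socket_rim below 0.004 m and angle between lamp_foot's own z axis and vertical below 0.12 rad and value of joint contact_plunger above 0.0105 m and value of joint twist_ring above 1.05 rad and angle between the x axis of lamp_foot and the x axis of socket_rim, either way round above 1.2 rad), for 0.2 s.
At the end, for the whole second after the job is handed in: The lamp is upright in the socket (within 0.12 rad, 4 mm of centre), pressed home (plunger beyond 0.0105 m, collar within about 3 mm of the rim), turned clockwise (over 1.2 rad from the slot line, twist ring beyond 1.05), at rest and still gripped (fingers over 2 N) (all of step 2 and contact force between the fingers and lamp above 2 N and linear speed of lamp below 0.02 m/s); the arm keeps its last pose, push and grip.
It fails at once if the marker is pushed more than 30 mm from its place (distance of marker_black from where it was at the start of the episode above 0.03 m).
It fails at once if the tape roll is pushed more than 30 mm from its place (distance of kapton_roll from where it was at the start of the episode above 0.03 m).
It fails at once if the wick reel is pushed more than 30 mm from its place (distance of wick_reel from where it was at the start of the episode above 0.03 m).
It also fails if it takes over 45 s, if anything falls off the work surface, if the arm or the gripper's body presses on something with over 40 N, if the wrist force passes 120 N, or if a joint passes its speed limit or range.

## Working session

There is one attempt and no reset: what is moved stays moved. The work goes in short steps, Python scripts to look and compute and a tool call to move; the robot and the scene stay as the last step left them, time stands still between calls to the robot, and variables do not carry over. Pictures are saved under pics/ and viewed, at most 10 in all, crops included, and the job is handed in when it is done.

Besides the shell and the picture viewer there is one more tool, called in YAML: its name, and indented under it one key for each argument. apply_moves: Moves the arm, as the interface text tells. Its arguments: {"type":"object","properties":{"commands":{"type":"array"}},"required":["commands"]}

```bash
mkdir -p pics; cat > h.py <<'E'
from bench import *
import numpy as np, cv2
def cam(s):
    f=210/np.tan(np.radians(s["vertical_fov"])/2)
    return f,cv2.Rodrigues(np.array(s["rvec"],float))[0],np.array(s["tvec"],float)
def ray(s,px):
    f,R,t=cam(s); d=np.array([(px[0]-s["cx"])/f,(px[1]-s["cy"])/f]); u=d.copy()
    for _ in range(30): u=d/(1+s["k1"]*(u@u))
    return -R.T@t, R.T@np.array([u[0],u[1],1.])
def atz(s,px,z):
    o,d=ray(s,px); return o+d*(z-o[2])/d[2]
def proj(s,P):
    f,R,t=cam(s); c=R@np.array(P,float)+t; u=c[:2]/c[2]; u=u*(1+s["k1"]*(u@u)); return u*f+[s["cx"],s["cy"]]
def tri(s1,p1,s2,p2):
    o1,d1=ray(s1,p1);o2,d2=ray(s2,p2)
    a=np.linalg.lstsq(np.c_[d1,-d2],o2-o1,rcond=None)[0]
    A=o1+a[0]*d1;B=o2+a[1]*d2; return (A+B)/2,np.linalg.norm(A-B)
def save(n,im,sc=1):
    cv2.imwrite("pics/"+n,cv2.resize(im[:,:,::-1],None,fx=sc,fy=sc,interpolation=cv2.INTER_CUBIC))
E
python3 - <<'E'
from h import *
np.set_printoptions(precision=4,suppress=True)
S={c:snapshot(c) for c in("top","side")}
for c in S: save(c+"0.png",S[c]["pixels"],1.4)
for c in S:
    print(c,"campos",ray(S[c],(280,210))[0])
    for q in("lamp_grip","lamp_foot","stand","tester","socket_rim","marker_black","kapton_roll","wick_reel"):
        print(q,[(np.round(r["pixel"],1),round(r["score"],2)) for r in place_of(c,q)[:4]])
o=get_obs();print({k:o[k] for k in o})
E
```

```text
top campos [0.3914 0.1605 1.0435]
lamp_grip [(array([187. , 202.1]), 0.93), (array([224.9, 221.3]), 0.68)]
lamp_foot [(array([226.6, 222. ]), 0.78), (array([186.9, 203.4]), 0.61)]
stand [(array([221.5, 224. ]), 0.9)]
tester [(array([365.1, 236.2]), 0.81)]
socket_rim [(array([371.6, 236.1]), 0.71)]
marker_black [(array([289.6, 236.7]), 0.6)]
kapton_roll [(array([282.3, 168. ]), 0.73), (array([362.6, 235.5]), 0.42)]
wick_reel [(array([144.4, 220. ]), 0.93)]
side campos [0.3589 1.0522 0.4577]
lamp_grip [(array([267.9, 250.3]), 0.76), (array([304.9, 224.3]), 0.63)]
lamp_foot [(array([302.5, 248.5]), 0.91), (array([269.1, 271. ]), 0.68)]
stand [(array([305.5, 248.1]), 0.66)]
tester [(array([327.6, 189.9]), 0.65)]
socket_rim [(array([330.5, 166.7]), 0.97)]
marker_black [(array([318.3, 218. ]), 0.48)]
kapton_roll [(array([252.5, 215.4]), 0.83)]
wick_reel [(array([280.2, 309.8]), 0.91)]
{'time': 0.9, 'joint_positions': array([ 1.2409,  0.0872,  1.3707, -0.    ,  1.6836, -0.1031]), 'qvel': array([ 0.0015,  0.0004,  0.0017,  0.0025, -0.0003, -0.0001]), 'joint_torque': array([ -0.0004, -34.0035, -30.2601,   0.0715,   0.0235,  -0.    ]), 'tool_pos': array([0.1237, 0.5359, 0.2055]), 'ee_rot': array([3.1415, 0.    , 2.9148]), 'wrist_force': array([0.5247, 0.6425, 0.2868]), 'wrist_torque': array([-0.0002,  0.0029,  0.0027]), 'finger_force': 0.0, 'width': 0.09378065620039105}
```

View pics/top0.png

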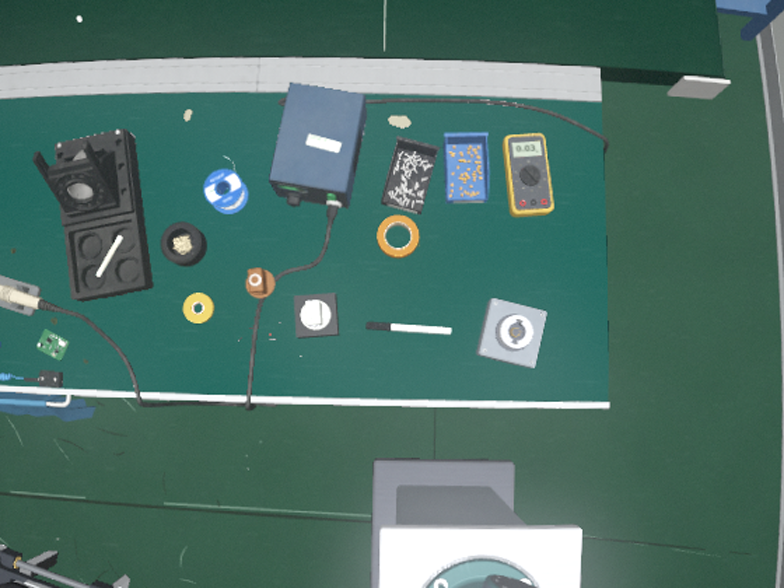

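View pics/side0.png

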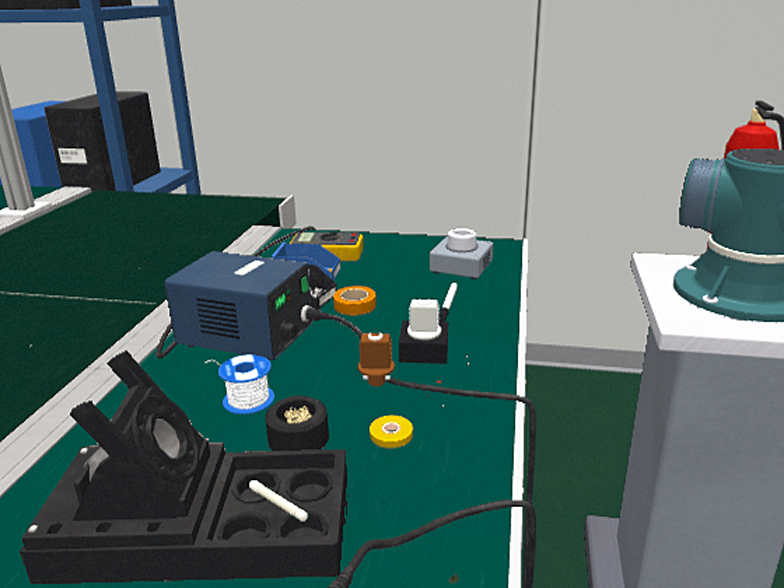

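```bash
python3 - <<'E'
from h import *
np.set_printoptions(precision=4,suppress=True)
S={c:snapshot(c) for c in("top","side")}
t,s=S["top"],S["side"]
print("f",cam(t)[0],cam(s)[0])
P=lambda c,q:[(r["pixel"],r["score"]) for r in place_of(c,q)]
for q,i in(("lamp_grip",(225,221)),("lamp_foot",(226,222)),("socket_rim",(371,236)),("tester",(365,236)),("stand",(221,224))):
    near=lambda L,p:min(L,key=lambda r:np.hypot(*(np.array(r[0])-p)))[0]
    j={"lamp_grip":(305,224),"lamp_foot":(303,248),"socket_rim":(330,167),"tester":(328,190),"stand":(305,248)}[q]
    a=near(P("top",q),i);b=near(P("side",q),j); z={"lamp_grip":.054,"lamp_foot":.008,"socket_rim":.066}.get(q,0)
    print(q,a,b,tri(t,a,s,b),"top@z",atz(t,a,z),"side@z",atz(s,b,z))
a=t["pixels"][190:260,190:260];b=t["pixels"][200:270,335:405]
c=s["pixels"][190:260,270:340];d=s["pixels"][150:220,295:365]
save("crop1.png",np.vstack([np.hstack([a,b]),np.hstack([c,d])]),4.2)
np.savez("s0.npz",t=t["pixels"],s=s["pixels"])
E
```

```text
f 476.5024567444825 475.37275457183495
lamp_grip [222.4, 222.9] [304.3, 223.2] (array([0.4741, 0.2662, 0.0591]), np.float64(0.002217425267640986)) top@z [0.4756 0.2669 0.054 ] side@z [0.4744 0.2563 0.054 ]
lamp_foot [227.0, 226.2] [301.3, 247.7] (array([0.476 , 0.2623, 0.0038]), np.float64(0.006456563660711229)) top@z [0.4725 0.2615 0.008 ] side@z [0.4782 0.2694 0.008 ]
socket_rim [368.8, 233.4] [330.9, 167.3] (array([ 0.4556, -0.0386,  0.0614]), np.float64(0.0072495310981452055)) top@z [ 0.4589 -0.0374  0.066 ] side@z [ 0.4508 -0.0256  0.066 ]
tester [359.5, 234.9] [326.5, 187.8] (array([ 0.4598, -0.0279,  0.0112]), np.float64(0.0015651768828078673)) top@z [ 0.4598 -0.03    0.    ] side@z [ 0.4631 -0.055   0.    ]
stand [221.5, 226.1] [302.8, 248.5] (array([0.4735, 0.2736, 0.0089]), np.float64(0.002306571745360008)) top@z [0.4731 0.2745 0.    ] side@z [0.477  0.2581 0.    ]
```

View pics/crop1.png

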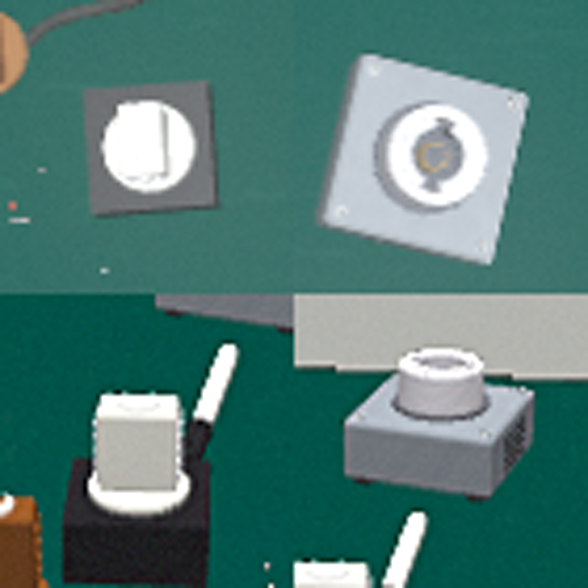

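```bash
cat >> h.py <<'E'
def circ(c,r,z,n=60):
    a=np.linspace(0,2*np.pi,n); return [(c[0]+r*np.cos(q),c[1]+r*np.sin(q),z) for q in a]
def rect(c,yaw,lx,ly,z):
    C,S=np.cos(yaw),np.sin(yaw)
    return [(c[0]+C*x-S*y,c[1]+S*x+C*y,z) for x,y in((lx,ly),(-lx,ly),(-lx,-ly),(lx,-ly),(lx,ly))]
def draw(im,s,pts,x0,y0,sc,col):
    q=np.array([(proj(s,p)-[x0,y0]+.5)*sc-.5 for p in pts]); cv2.polylines(im,[np.round(q*8).astype(np.int32)],False,col,1,cv2.LINE_AA,3)
def crop(s,x0,y0,w,h,sc): return np.ascontiguousarray(cv2.resize(s["pixels"][y0:y0+h,x0:x0+w],None,fx=sc,fy=sc,interpolation=cv2.INTER_CUBIC))
E
python3 - <<'E'
from h import *
np.set_printoptions(precision=4,suppress=True)
t,s=snapshot("top"),snapshot("side")
up=lambda X,Y,x0,y0:((X+.5)/4.2-.5+x0,(Y+.5)/4.2-.5+y0)
lamp=atz(t,up(149.5,146.5,190,190),.034); rim=atz(t,up(438-294,154.5,335,200),.066)
bc=[atz(t,up(X-294,Y,335,200),.04) for X,Y in((365,57),(527,95),(493,264),(328,222))]
m=np.mean(bc,0); e=[np.array(bc[(i+1)%4])-bc[i] for i in range(4)]
print("lamp",lamp,"rim",rim,"boxc",m,[ (np.linalg.norm(v),(np.arctan2(v[1],v[0])+np.pi/4)%(np.pi/2)-np.pi/4) for v in e])
sl=atz(t,up(445-294,120,335,200),.066)-atz(t,up(433-294,190,335,200),.066);print("slot",np.linalg.norm(sl),np.arctan2(sl[1],sl[0]))
le=[atz(t,up(X,Y,190,190),.074) for X,Y in((163,106),(166,178),(117,104),(119,180))]
for a,b in((0,1),(2,3)):
    v=le[a]-le[b];print("block",np.linalg.norm(v),np.arctan2(v[1],v[0]))
for name,c in(("lamp",lamp),("rim",rim)): print(name,"proj side",proj(s,c))
ims=[]
ty=-.22;ly=0.03
for cm,(x0,y0),(x1,y1) in((t,(190,190),(335,200)),(s,(270,190),(295,150))):
    a=crop(cm,x0,y0,70,70,4.2);b=crop(cm,x1,y1,70,70,4.2)
    draw(a,cm,circ(lamp,.023,.034),x0,y0,4.2,(255,0,0));draw(a,cm,rect(lamp,ly,.018,.011,.074),x0,y0,4.2,(0,0,255))
    draw(a,cm,rect(lamp,ly,.018,.011,.034),x0,y0,4.2,(0,160,0))
    draw(b,cm,circ(rim,.025,.066),x1,y1,4.2,(255,0,0));draw(b,cm,rect(rim,ty,.045,.045,.04),x1,y1,4.2,(0,0,255))
    draw(b,cm,rect(rim,ty,.0185,.005,.066),x1,y1,4.2,(0,160,0));draw(b,cm,circ(rim,.0135,.066),x1,y1,4.2,(255,0,0))
    ims.append(np.hstack([a,b]))
save("ov1.png",np.vstack(ims))
E
```

```text
lamp [0.474  0.2629 0.034 ] rim [ 0.4527 -0.0377  0.066 ] boxc [ 0.4518 -0.0382  0.04  ] [(np.float64(0.08535365708495295), np.float64(-0.20922923524723824)), (np.float64(0.08776127032785787), np.float64(-0.20173462137718312)), (np.float64(0.08656306784034332), np.float64(-0.23206170228368084)), (np.float64(0.08578416074372266), np.float64(-0.21539728320899076))]
slot 0.03514508301498716 -0.16931859701172022
block 0.035211731035566934 0.07136735542220178
block 0.03717290830722289 0.05842157275442869
lamp proj side [303.9839 234.2015]
rim proj side [330.6174 165.5791]
```

View pics/ov1.png

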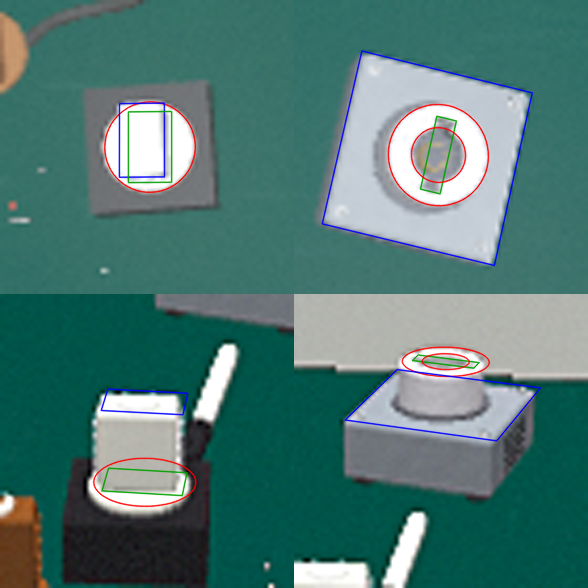

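The top crop matches well: the white lamp stands in the stand at top px (225,225), and the socket is at (369,237). The brown look-alike at (187,202) is the wrong colour, so I'm taking the white one.

```bash
python3 -c "
from bench import *
print(grip_point_offset)"
```

```text
0.0188
```

apply_moves:
  commands:
    - [0,0,0.26,0.35,-0.273,0,60]
    - [0,0,0.26,0.35,-0.273,0,60]
    - [0,0,0.26,0.35,-0.273,0,60]
    - [0,0,0.26,0.35,-0.273,0,60]
    - [0,0,0.26,0.35,-0.273,0,60]

```text
time: 2.1
tool_pos: [0.319, 0.3834, 0.2058]
ee_rot: [3.141, 0.001, -3.108]
wrist_force: [-0.5, 0.5, -0.6]
width: 0.0581
finger_force: 0.0
```

apply_moves:
  commands:
    - [0,0,0,0.153,-0.119,0,60]
    - [0,0,0,0.153,-0.119,0,60]
    - [0,0,0,0.153,-0.119,0,60]
    - [0,0,0,0.153,-0.119,0,60]
    - [0,0,0,0.153,-0.119,-0.05,60]

```text
time: 2.6
tool_pos: [0.4793, 0.2639, 0.1626]
ee_rot: [3.137, 0.017, -3.115]
wrist_force: [1.0, 0.5, -0.1]
width: 0.0562
finger_force: 0.0
```

```bash
python3 - <<'E'
from h import *
np.set_printoptions(precision=4,suppress=True)
t,s=snapshot("top"),snapshot("side")
o=get_obs();print(o["tool_pos"],o["ee_rot"],o["wrist_force"])
p=o["tool_pos"]
a=crop(t,165,160,115,115,3.4);b=crop(s,240,150,115,115,3.4)
for im,c,x0,y0 in((a,t,165,160),(b,s,240,150)):
    q=proj(c,p);draw(im,c,circ(p,.004,p[2]),x0,y0,3.4,(255,0,0))
    C,S=np.cos(p[2]*0+o["ee_rot"][2]-np.pi/2),np.sin(o["ee_rot"][2]-np.pi/2)
    draw(im,c,[p-[C*.029,S*.029,0],p+[C*.029,S*.029,0]],x0,y0,3.4,(255,0,0))
save("hov.png",np.hstack([a,b]))
E
```

```text
[0.4654 0.262  0.146 ] [-3.1347 -0.0183 -3.1112] [-0.9806 -0.0573 -1.7011]
```

View pics/hov.png

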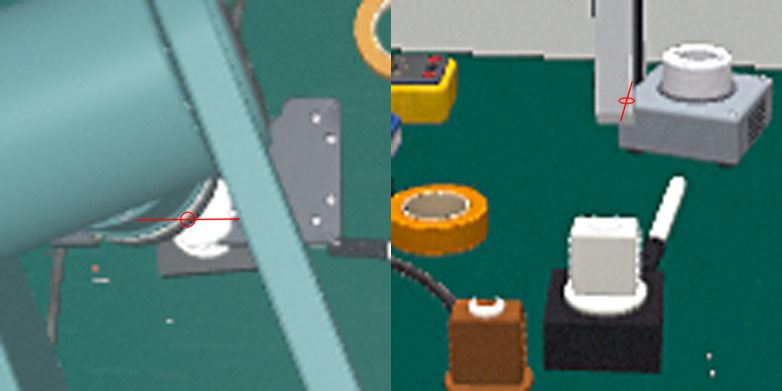

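apply_moves:
  commands:
    - [0,0,0,0,0,0,60]
    - [0,0,0,0,0,-0.01,60]
    - [0,0,0,0,0,-0.02,60]
    - [0,0,0,0,0,-0.03,60]
    - [0,0,0,0,0,-0.03,60]

```text
time: 3.2
tool_pos: [0.4699, 0.2659, 0.1244]
ee_rot: [-3.141, -0.002, -3.107]
wrist_force: [0.2, -0.1, 0.2]
width: 0.0563
finger_force: 0.0
```

apply_moves:
  commands:
    - [0,0,0,0,0,0,60]
    - [0,0,0,0,0,0,60]
    - [0,0,0,0,0,0,60]
    - [0,0,0,0,0,0,60]
    - [0,0,0,0,0,0,60]

```text
time: 3.7
tool_pos: [0.4709, 0.2657, 0.1258]
ee_rot: [3.141, 0.0, -3.108]
wrist_force: [-0.2, 0.2, 0.3]
width: 0.0566
finger_force: 0.0
```

```bash
python3 - <<'E'
from h import *
np.set_printoptions(precision=4,suppress=True)
s=snapshot("side")
o=get_obs();print(o["tool_pos"],o["ee_rot"],o["wrist_force"])
p=o["tool_pos"]
b=crop(s,250,160,110,100,5.5)
C,S=np.cos(o["ee_rot"][2]-np.pi/2),np.sin(o["ee_rot"][2]-np.pi/2)
u=np.array([C,S,0]);v=np.array([-S,C,0])
for k in(1,-1):
    c=p+k*.028*u; draw(b,s,[c-v*.008,c+v*.008,c+v*.008+[0,0,.05]],250,160,5.5,(255,0,0))
    draw(b,s,[c-v*.008,c-v*.008+[0,0,.05]],250,160,5.5,(255,0,0))
save("hov2.png",b)
E
```

```text
[0.4708 0.2657 0.1257] [ 3.1414  0.0003 -3.1085] [-0.0801  0.395   0.0984]
```

View pics/hov2.png

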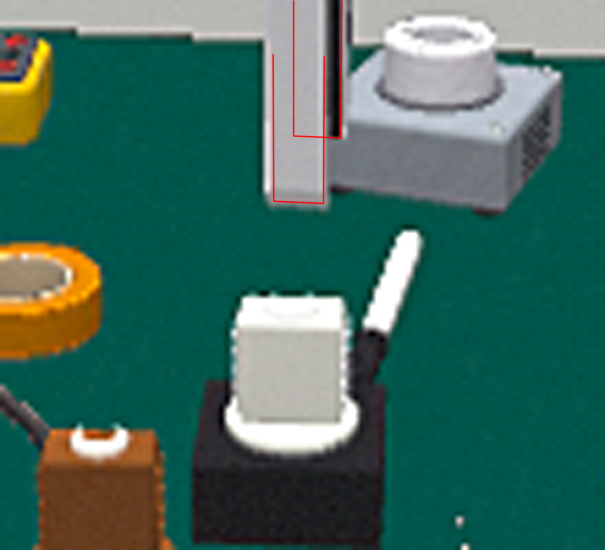

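apply_moves:
  commands:
    - [0,0,0.01,0.004,-0.003,-0.02,60]
    - [0,0,0.01,0.004,-0.003,-0.04,60]
    - [0,0,0.01,0.004,-0.003,-0.06,60]
    - [0,0,0.01,0.004,-0.003,-0.077,60]
    - [0,0,0.01,0.004,-0.003,-0.088,60]

```text
time: 4.25
tool_pos: [0.474, 0.2623, 0.036]
ee_rot: [-3.141, -0.002, -3.099]
wrist_force: [-0.7, -0.9, 0.0]
width: 0.0563
finger_force: 0.0
```

apply_moves:
  commands:
    - [0,0,0,0,0,0,60]
    - [0,0,0,0,0,0,40]
    - [0,0,0,0,0,0,25]
    - [0,0,0,0,0,0,10]
    - [0,0,0,0,0,0,10]

```text
time: 4.75
tool_pos: [0.4752, 0.2629, 0.0384]
ee_rot: [3.141, 0.001, -3.098]
wrist_force: [-0.4, -0.1, -0.2]
width: 0.0276
finger_force: 0.0
```

apply_moves:
  commands:
    - [0,0,0,0,0,0,10]
    - [0,0,0,0,0,0,10]
    - [0,0,0,0,0,0,10]
    - [0,0,0,0,0,0,10]
    - [0,0,0,0,0,0,10]

```text
time: 5.25
tool_pos: [0.4752, 0.2632, 0.0383]
ee_rot: [3.14, 0.001, -3.098]
wrist_force: [-0.3, 1.1, 4.8]
width: 0.0217
finger_force: 29.9
```

apply_moves:
  commands:
    - [0,0,0,0,0,0.01,10]
    - [0,0,0,0,0,0.03,10]
    - [0,0,0,0,0,0.06,10]
    - [0,0,0,0,0,0.09,10]
    - [0,0,0,0,0,0.105,10]

```text
time: 5.75
tool_pos: [0.4755, 0.2626, 0.1452]
ee_rot: [3.141, 0.003, -3.099]
wrist_force: [0.3, -0.8, -0.4]
width: 0.0223
finger_force: 29.9
```

apply_moves:
  commands:
    - [0,0,-0.03,-0.002,-0.02,0,10]
    - [0,0,-0.08,-0.004,-0.05,0,10]
    - [0,0,-0.12,-0.006,-0.085,0,10]
    - [0,0,-0.16,-0.009,-0.12,0,10]
    - [0,0,-0.2,-0.012,-0.155,0,10]

```text
time: 6.25
tool_pos: [0.4616, 0.1061, 0.1415]
ee_rot: [-3.14, -0.002, 2.983]
wrist_force: [0.3, -0.0, 0.0]
width: 0.0219
finger_force: 29.9
```

apply_moves:
  commands:
    - [0,0,-0.02,-0.003,-0.035,0,10]
    - [0,0,-0.04,-0.005,-0.07,0,10]
    - [0,0,-0.05,-0.007,-0.1,0,10]
    - [0,0,-0.05,-0.009,-0.13,0,10]
    - [0,0,-0.05,-0.0095,-0.146,0,10]

```text
time: 6.75
tool_pos: [0.452, -0.0405, 0.1416]
ee_rot: [-3.14, -0.002, 2.932]
wrist_force: [0.4, -0.3, -1.3]
width: 0.0218
finger_force: 29.9
```

apply_moves:
  commands:
    - [0,0,0,0,0,-0.01,10]
    - [0,0,0,0,0,-0.02,10]
    - [0,0,0,0,0,-0.025,10]
    - [0,0,0,0,0,-0.025,10]
    - [0,0,0,0,0,-0.025,10]

```text
time: 7.25
tool_pos: [0.4531, -0.0375, 0.1171]
ee_rot: [3.141, -0.001, 2.936]
wrist_force: [-0.5, 0.2, -0.2]
width: 0.0221
finger_force: 29.9
```

```bash
cat > look.py <<'E'
from h import *
import sys
np.set_printoptions(precision=4,suppress=True)
t,s=snapshot("top"),snapshot("side")
o=get_obs();print(o["tool_pos"],o["ee_rot"],o["wrist_force"],o["joint_positions"],o["width"])
p=o["tool_pos"]; rim=np.array([.4535,-.0377,.066]); ly=o["ee_rot"][2]+np.pi
L=p-[0,0,.0303]
ims=[]
for c,(x0,y0) in((t,(335,200)),(s,(295,130))):
    b=crop(c,x0,y0,70,85,5.6)
    draw(b,c,circ(rim,.025,.066),x0,y0,5.6,(255,0,0))
    draw(b,c,circ(L,.0115,L[2]+.003),x0,y0,5.6,(0,0,255));draw(b,c,circ(L,.023,L[2]+.022),x0,y0,5.6,(0,0,255))
    C,S=np.cos(ly),np.sin(ly);q=np.array([C,S,0])*.017
    draw(b,c,[L+q+[0,0,.0075],L-q+[0,0,.0075]],x0,y0,5.6,(0,160,0))
    ims.append(b)
save(sys.argv[1],np.hstack(ims))
E
python3 look.py ins1.png
```

```text
[ 0.4535 -0.0378  0.1179] [3.1415 0.0007 2.9359] [ 0.6148  0.1978 -1.193 ] [-0.208  -0.0922  1.7244  0.0001  1.5087 -1.5731] 0.021841503317562454
```

View pics/ins1.png

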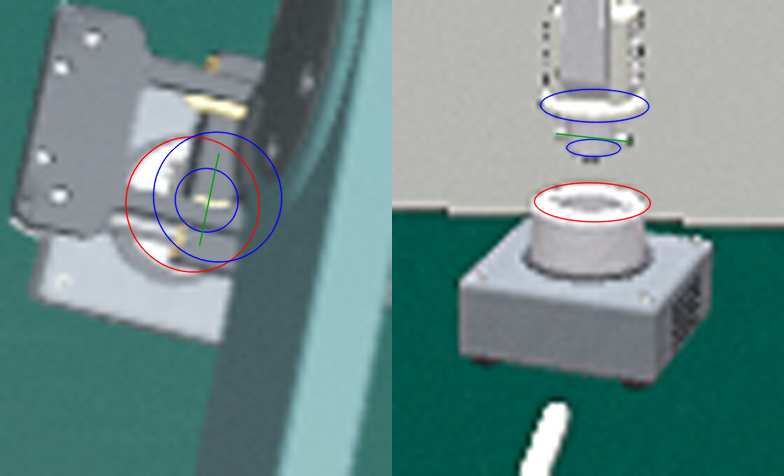

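```bash
python3 - <<'E'
from h import *
s=snapshot("side");g=s["pixels"].astype(int).sum(2)//3
for r in (148,149,150,153,154,155,156,157,158,164,166,168,170,172): print(r,list(g[r,314:348]))
p=get_obs()["tool_pos"];L=p-[0,0,.0303]
for z,n in((.024,'collar'),(.013,'plug'),(.0015,'foot')): print(n,proj(s,L+[0,0,z]))
print("rim",proj(s,[.4535,-.0377,.066]),"tube",proj(s,[.4535,-.0377,.05]))
E
```

```text
148 [np.int64(181), np.int64(179), np.int64(181), np.int64(182), np.int64(178), np.int64(180), np.int64(183), np.int64(84), np.int64(243), np.int64(255), np.int64(255), np.int64(255), np.int64(255), np.int64(255), np.int64(255), np.int64(255), np.int64(255), np.int64(235), np.int64(245), np.int64(245), np.int64(216), np.int64(176), np.int64(215), np.int64(255), np.int64(255), np.int64(255), np.int64(183), np.int64(177), np.int64(178), np.int64(180), np.int64(183), np.int64(179), np.int64(182), np.int64(180)]
149 [np.int64(182), np.int64(181), np.int64(180), np.int64(182), np.int64(182), np.int64(181), np.int64(182), np.int64(163), np.int64(128), np.int64(196), np.int64(234), np.int64(252), np.int64(255), np.int64(255), np.int64(255), np.int64(255), np.int64(255), np.int64(255), np.int64(255), np.int64(255), np.int64(255), np.int64(250), np.int64(251), np.int64(253), np.int64(206), np.int64(137), np.int64(174), np.int64(179), np.int64(179), np.int64(182), np.int64(177), np.int64(184), np.int64(182), np.int64(179)]
150 [np.int64(183), np.int64(181), np.int64(183), np.int64(182), np.int
[... 5557 characters left out ...]
(38), np.int64(103)]
172 [np.int64(51), np.int64(184), np.int64(202), np.int64(193), np.int64(196), np.int64(181), np.int64(158), np.int64(162), np.int64(172), np.int64(173), np.int64(182), np.int64(186), np.int64(186), np.int64(187), np.int64(185), np.int64(186), np.int64(186), np.int64(185), np.int64(181), np.int64(179), np.int64(180), np.int64(177), np.int64(170), np.int64(169), np.int64(166), np.int64(160), np.int64(176), np.int64(199), np.int64(197), np.int64(196), np.int64(200), np.int64(200), np.int64(155), np.int64(167)]
collar [330.68991557 147.48131627]
plug [330.58308155 151.88099005]
foot [330.47228531 156.4439616 ]
rim [330.27303066 165.55825461] tube [330.1227065  171.74458916]
```

apply_moves:
  commands:
    - [0,0,0,0.0005,0,-0.01,10]
    - [0,0,0,0.0005,0,-0.02,10]
    - [0,0,0,0.0005,0,-0.024,10]
    - [0,0,0,0.0005,0,-0.026,10]
    - [0,0,0,0.0005,0,-0.026,10]

```text
time: 7.9
tool_pos: [0.4534, -0.0383, 0.091]
ee_rot: [3.142, -0.001, 2.935]
wrist_force: [0.8, 0.3, -0.1]
width: 0.022
finger_force: 29.9
```

apply_moves:
  commands:
    - [0,0,0,0,0,-0.001,10]
    - [0,0,0,0,0,-0.002,10]
    - [0,0,0,0,0,-0.003,10]
    - [0,0,0,0,0,-0.004,10]
    - [0,0,0,0,0,-0.004,10]

```text
time: 8.4
tool_pos: [0.4543, -0.038, 0.088]
ee_rot: [3.141, 0.001, 2.935]
wrist_force: [0.5, 2.1, 0.9]
width: 0.0219
finger_force: 29.9
```

apply_moves:
  commands:
    - [0,0,0,0,0,-0.001,10]
    - [0,0,0,0,0,-0.002,10]
    - [0,0,0,0,0,-0.003,10]
    - [0,0,0,0,0,-0.004,10]
    - [0,0,0,0,0,-0.004,10]

```text
time: 8.9
tool_pos: [0.4542, -0.038, 0.0836]
ee_rot: [3.141, 0.001, 2.935]
wrist_force: [0.9, 3.6, 2.3]
width: 0.0218
finger_force: 29.9
```

apply_moves:
  commands:
    - [0,0,0,0,0,-0.001,10]
    - [0,0,0,0,0,-0.002,10]
    - [0,0,0,0,0,-0.003,10]
    - [0,0,0,0,0,-0.004,10]
    - [0,0,0,0,0,-0.004,10]

```text
time: 9.4
tool_pos: [0.4541, -0.0382, 0.0796]
ee_rot: [3.141, 0.001, 2.935]
wrist_force: [2.2, 4.2, 4.6]
width: 0.0219
finger_force: 29.9
```

apply_moves:
  commands:
    - [0,0,0,0.0003,0.0005,-0.001,10]
    - [0,0,0,0.0003,0.001,-0.002,10]
    - [0,0,0,0.0003,0.001,-0.003,10]
    - [0,0,0,0.0003,0.001,-0.004,10]
    - [0,0,0,0.0003,0.001,-0.005,10]

```text
time: 9.9
tool_pos: [0.4542, -0.0381, 0.0749]
ee_rot: [-3.14, 0.001, 2.935]
wrist_force: [0.8, 2.1, 6.4]
width: 0.0215
finger_force: 29.9
```

apply_moves:
  commands:
    - [0,0,0,0,0,-0.0005,10]
    - [0,0,0,0,0,-0.001,10]
    - [0,0,0,0,0,-0.0015,10]
    - [0,0,0,0,0,-0.0015,10]
    - [0,0,0,0,0,-0.0015,10]

```text
time: 10.4
tool_pos: [0.4542, -0.0381, 0.0743]
ee_rot: [-3.14, 0.001, 2.935]
wrist_force: [0.1, 2.2, 10.0]
width: 0.0224
finger_force: 29.9
```

apply_moves:
  commands:
    - [0,0,-0.05,0,0.0005,-0.0005,10]
    - [0,0,-0.12,0,0.0005,-0.0005,10]
    - [0,0,-0.2,0,0.0005,-0.0005,10]
    - [0,0,-0.3,0,0.0005,-0.0005,10]
    - [0,0,-0.4,0,0.0005,-0.0005,10]

```text
time: 10.9
tool_pos: [0.4545, -0.0373, 0.0742]
ee_rot: [-3.141, 0.002, 2.531]
wrist_force: [-0.4, 3.5, 10.7]
width: 0.0218
finger_force: 29.9
```

apply_moves:
  commands:
    - [0,0,-0.1,0,0,0,10]
    - [0,0,-0.2,0,0,0,10]
    - [0,0,-0.3,0,0,0,10]
    - [0,0,-0.4,0,0,0,10]
    - [0,0,-0.5,0,0,0,10]

```text
time: 11.4
tool_pos: [0.4553, -0.0371, 0.0743]
ee_rot: [3.139, 0.002, 2.031]
wrist_force: [1.6, 2.5, 10.1]
width: 0.0216
finger_force: 29.9
```

```bash
python3 -c "
from bench import *
o=get_obs();print(o['tool_pos'],o['ee_rot'],o['wrist_force'],o['wrist_torque'],o['joint_positions'])"
```

```text
[ 0.45527227 -0.03707547  0.07427207] [3.13897333e+00 2.27982867e-03 2.03118966e+00] [ 1.64308791  2.47467049 10.07581492] [ 0.60047256 -0.24519731  0.1433742 ] [-2.05351316e-01 -5.90174725e-02  1.78326988e+00 -1.77346054e-04
  1.41387214e+00 -6.65720219e-01]
```

apply_moves:
  commands:
    - [0,0,-0.1,0,0,0,10]
    - [0,0,-0.2,0,0,0,10]
    - [0,0,-0.3,0,0,0,10]
    - [0,0,-0.4,0,0,0,10]
    - [0,0,-0.5,0,0,-0.0003,10]

```text
time: 11.9
tool_pos: [0.4556, -0.037, 0.0743]
ee_rot: [3.137, 0.001, 1.531]
wrist_force: [2.0, 4.0, 12.6]
width: 0.022
finger_force: 29.9
```

apply_moves:
  commands:
    - [0,0,-0.07,0,0,0,10]
    - [0,0,-0.14,0,0,0,10]
    - [0,0,-0.17,0,0,0,10]
    - [0,0,-0.17,0,0,0,10]
    - [0,0,-0.17,0,0,0,10]

```text
time: 12.4
tool_pos: [0.4554, -0.0372, 0.0743]
ee_rot: [3.138, 0.0, 1.365]
wrist_force: [1.7, 2.4, 11.7]
width: 0.0221
finger_force: 29.9
```

```bash
sed -i 's/(295,130)/(295,110)/' look.py; python3 look.py end.png;python3 -c "
from bench import *
o=get_obs();print(o['wrist_torque'])"
```

```text
[ 0.4554 -0.0372  0.0743] [3.1378 0.0004 1.3652] [ 1.5713  3.6614 11.3066] [-0.2054 -0.059   1.7833 -0.0004  1.4135  0.0003] 0.022215344199289284
[ 0.64943582 -0.11289933  0.11456546]
```

View pics/end.png

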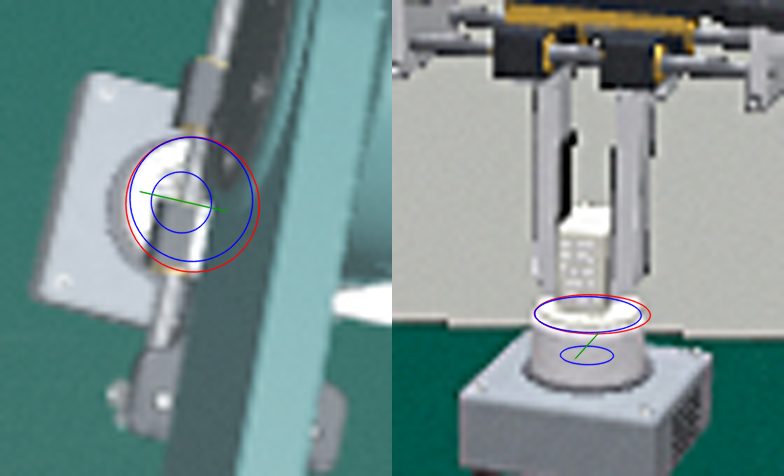

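The picture shows the lamp's collar flat on the rim at side crop px (590,312). The block is turned by 1.57 rad and held between the fingers, and the return-spring moment is felt at about 0.11 N m. I'm handing it in.

```bash
python3 -c "
from bench import *
print(close_job())"
```

```text
the job is handed in; nothing more can be done
None
```

I handed the job in with the lamp pressed home in the socket (collar on the rim, 11 N upward force on the tool), turned 1.57 rad clockwise and still gripped at 30 N; no verdict came back.

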